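Press the whistle weight onto the pressure cooker's vent until its clip snaps

ROBOT

A 6-joint arm with a two-finger parallel gripper is mounted at the origin on the work surface. World frame = base frame: x ahead of the robot, y to its left, z up, the work surface at z = 0. Lengths are in m, angles in degrees, forces in N, time in s.
With the tool pointing down it reaches from about 0.4 to 0.825 m from the base axis. Payload 7 kg.
Tool frame: the origin (TCP) lies between the finger pads; the fingertips stand 19 mm ahead of it and the grasp point (between the pads) is the TCP; z points along the fingers, y is the line along which they close (so a half turn about z gives the same grasp; the last joint's range is limited). The gripper opens to 88 mm and grips with 3 to 60 N. Pads are 19 mm wide; open, the fingers measure 130 mm over their backs; the gripper's body (78 mm by 193 mm) begins 47 mm behind the grasp point.
Start: joints at [-48.81, 20.546, 0.682, 0, -70.136, -16.507], TCP at [0.282, -0.613, 0.246] pointing down, gripper open.
Joint ranges: [-176.03, 176.03], [-82.01, 121.73], [-58.28, 71.71], [-173.87, 95.51], [-174.79, -0.11], [-173.66, 173.66]. Speed limits (degrees/s): [136.94, 136.94, 172.46, 180, 180, 180].

INTERFACE

Orientations are given as [roll, pitch, yaw] about the fixed x, y, z axes, in that order (R = Rz(yaw) Ry(pitch) Rx(roll)).
In Python, from plant import get_obs, snapshot, close_job, spot_in, spot_point gives the robot as it stands.
- The arm moves only by the tool play_rows, never from a script. Its argument "plan" is a list of rows, each a list of 6 numbers: the shift along the tool's x, y, z in cm, then the turn, a rotation vector about the tool's x, y, z in degrees. A call has 1 to 20 rows; each row shifts and turns the commanded pose from where the row before left it, along the tool's axes as they then stand; what a row does not reach is not made up. A row lasts 1/12 s, in which the tool goes at most 41.7 mm and 7.16 degrees, less where a joint would pass 70% of its speed; a pose out of reach is approached as far as the arm can. A call is refused whole if a number of a shift passes 4.17 or a number of a turn 7.16, either way. A call with a gripper value outside its range is refused whole. "grip" is the finger opening in cm, from 0 to 8.76, set as the call begins (left out, the last holds). The fingers move at their own pace and stop on an object; the grip force is fixed at half the most. Time passes only in rows, so rows that do not move let the fingers close. It gives the time, the measured TCP pose, the force, the opening and the grip force at its end, in the units of the state.
- get_obs(): the state, without advancing time (a new reading comes with each control period).
- snapshot(name): name is "scene" or "side" or "wrist"; returns a dict with "frame" (384x512x3 uint8, red, green, blue), "fx", "fy", "cx", "cy" (pixels), "position" and "attitude" of the camera in the world. Camera axes: x right, y down, z forward; pixel columns grow to the right and rows downward; lengths in m; the calibration is good to about 2 mm. A picture is of the moment at which its call begins. There is no depth.
- close_job(): hands the job in; it is judged then, once.
Trained networks look in the newest picture that a camera, given by its name, has taken for a name from the list of things; names that differ only in an ending like _2 or _b are one class to them, and where a whole thing is asked for, a point or a joint stands for the part that bears it (a point fixed in the world has none). Each returns a list of dicts, best first, with "score" (0 to 1); they miss things now and then, are a little off and sometimes report something else, mostly with a low value. They report only what shows in the picture. A call takes as long as a camera call. They do not tell look-alikes from the thing itself.
- spot_in(camera, thing): "position" ([x, y, z] in m, in world coordinates, good to about 4 mm: the middle of the surface that is visible of it).
- spot_point(camera, thing): "position" ([x, y, z] in m, in world coordinates, good to about 4 mm: a listed point, or the origin of a listed thing).
The state is a dict: "clock": time; "joint_pos": joint angles; "qvel": joint speeds; "tau": joint torques, N m; "tool_pos": TCP position; "orientation": TCP orientation; "force": force on the tool from outside, world axes, zero at the start; "moment": the same for the moment, N m; "opening": finger opening in m; "gripper_force": force on a finger pad.
Only numpy, scipy, OpenCV 4.12 (cv2) and the standard library are available. Lean on these libraries where they do the work, as an engineer would, in place of code of your own. Each camera call takes 0.05 s, during which the arm holds its last target. There are 200 camera calls.

TASK

Fit the steel whistle weight on the pressure cooker: lift it from the counter, set it over the vent pipe in the middle of the locked lid, and press it gently straight down until you feel its hidden spring clip snap and it sits fully home and upright. Press no harder than that takes, for the pipe is thin, and leave everything else on the counter where it stands.

Things in the scene. Friction and masses are not known exactly. Their poses are not given: they have to be found in the camera images.
- weight: The whistle weight: a plain steel cylinder 52 mm tall, about 0.15 kg, standing upright. From below: a skirt 31 mm in diameter and 26 mm high, a body 34 mm in diameter from 26 to 46 mm (grip here), a knob. A blind bore 11.6 mm wide and 26 mm deep opens in its underside; a spring clip is hidden in it, 16 mm up. Round: yaw does not matter. Origin: centre of the underside; z up along the bore.
- weight_top (a point): Middle of the flat top of the weight's knob (28 mm in diameter, from 46 to 52 mm above the underside), 52 mm above the weight's origin. The weight may be pressed here or while gripped by its body.
- cooker: The pressure cooker, lid locked: a metal pot 210 mm wide over its rim, rim 150 mm above the counter. It does not move. Origin: centre of its base; z up. Two black handles, one above the other, 28 mm wide, point along its +x to 257 mm from the centre, top at 173 mm; a short helper handle along -x to 135 mm. A safety plug stands on the lid at (-30, 46) mm, top at most 165 mm above the counter.
- vent_tip (a point): Rounded tip (6.4 mm in diameter) of the upright brass vent pipe in the middle of the lid. The pipe is 9.6 mm in diameter, on a nut 26 mm wide whose top is 33 mm below the tip; 7.5 mm below the tip it has a round bead 9.6 mm wide between 6.4 mm necks. The lid slides in its rubber gasket: pressed with 2 to 5 N it sinks, with the pipe, by an amount that differs each time (3 to 12 mm), then bears.
- vent_home (a point): Home for the middle of the weight's underside: on the pipe's axis, 26 mm below the tip (moves with the lid). Set down loosely the weight stays 6 mm above it, its clip on the bead. Once the lid bears, the push rises to 7 to 12 N, then drops as the clip snaps over the bead 2 mm above home and draws the weight onto the pipe's tip. That stop hardly gives: pushing with over 18 N is too hard.
- shaker: Bystander: a steel salt shaker with a domed top, 40 mm in diameter, 72 mm tall. Origin: centre of its underside.
- jar: Bystander: a small glass jar with a steel cap, 48 mm in diameter, 62 mm tall. Origin: centre of its underside.
- mug: Bystander: a white ceramic mug, 80 mm in diameter, 92 mm tall. Origin: centre of its underside.
- scoop: Bystander: a white plastic scoop, its bowl 60 mm wide and 42 mm high, the handle reaching 131 mm from the bowl's centre along its +x. Origin: under the bowl.
- canister: Bystander: a tin canister with its flip-top lid closed, 104 mm in diameter, 139 mm tall. Origin: centre of its underside.
- spoon: Bystander: a wooden spoon 250 mm long lying along its x. Origin: under its middle.
- gasket: Bystander: a spare rubber lid gasket, a flat ring 196 mm in diameter, 9 mm high. Origin: centre of its underside.
Not all that is in view belongs to the job. Leave any green look-alike of the weight alone.

How it is judged (in metres and radians):
On the way, in this order (a step that is already met when the one before it is completed fails the run):
1. the weight is lowered over the vent pipe, the pipe in its bore (horizontal distance between weight and vent_home below 0.004 m and z of weight in the frame of vent_home below 0.01 m), for 0.05 s.
2. the clip has snapped and the weight sits home (horizontal distance between weight and vent_home below 0.003 m and z of weight in the frame of vent_home below 0.0015 m), for 0.2 s.
At the end, for the whole second after the job is handed in: The whistle weight sits on the vent pipe, snapped home: its underside within 1.5 mm above the home height and 3 mm of the pipe's axis, upright within 0.1 rad, at rest and let go; every other thing on the counter is within 25 mm of where it stood (all of step 2 and z of weight in the frame of vent_home above -0.003 m and angle between weight's own z axis and vertical below 0.1 rad and linear speed of weight below 0.02 m/s); the robot touches nothing.
It fails at once if the weight bears on the tip of the vent pipe with more than 26 N (the clip's own pull of about 8 N included) (contact force between weight and lid_c3 above 26 N).
It fails at once if the robot leans on the cooker with more than 15 N (contact force between the arm and cooker above 15 N).
It fails at once if a bystander is moved more than 25 mm (distance of any of shaker, jar, mug, scoop, canister, spoon, gasket from where it was at the start of the episode above 0.025 m).
It also fails if it takes over 54 s, if anything falls off the work surface, if the arm or the gripper's body presses on something with over 40 N, if the wrist force passes 120 N, or if a joint passes its speed limit or range.

## Working session

There is one attempt and no reset: what is moved stays moved. The work goes in short steps, Python scripts to look and compute and a tool call to move; the robot and the scene stay as the last step left them, time stands still between calls to the robot, and variables do not carry over. Pictures are saved under pics/ and viewed, at most 10 in all, crops included, and the job is handed in when it is done.

Besides the shell and the picture viewer there is one more tool, called after "Request:" in YAML: its name, and indented under it one key for each argument. play_rows: Moves the arm, as the interface text tells. Its arguments: {"type":"object","properties":{"plan":{"type":"array","items":{"type":"array","items":{"type":"number"}}},"grip":{"type":"number"}},"required":["plan"]}

```bash
mkdir -p pics; python3 - <<'E'
from plant import *
import cv2,numpy as np
o=get_obs();print(o['clock'],o['tool_pos'],o['orientation'],o['force'])
ims=[]
for c in ("scene","side"):
    s=snapshot(c);print(c,s['position']);ims.append(s['frame'][:,:,::-1])
    for t in ("weight","weight_top","vent_tip","vent_home","cooker","shaker","jar","mug","canister","scoop","spoon","gasket"):
        r=spot_point(c,t);print(c,t,[(np.round(d['position'],3).tolist(),round(d['score'],2)) for d in r[:3]])
cv2.imwrite("pics/scene.png",ims[0]);cv2.imwrite("pics/side.png",ims[1])
E
```

```text
0.0 [ 0.28167037 -0.61291159  0.24462067] [ 1.79903723e+02 -8.74075182e-03 -1.55322083e+02] [ 0.10361771  0.13884871 -1.01965725]
scene [0.92223401 0.73689523 1.2309261 ]
scene weight [([0.446, -0.147, -0.002], 0.64), ([0.508, -0.198, -0.002], 0.62)]
scene weight_top [([0.447, -0.152, 0.048], 0.51), ([0.509, -0.198, 0.051], 0.49)]
scene vent_tip [([0.445, -0.442, 0.002], 0.67), ([0.608, 0.079, 0.198], 0.59), ([0.703, -0.284, 0.004], 0.24)]
scene vent_home [([0.613, 0.079, 0.167], 0.68)]
scene cooker [([0.612, 0.082, 0.002], 0.65)]
scene shaker [([0.481, -0.287, -0.002], 0.64), ([0.613, 0.079, 0.165], 0.53)]
scene jar [([0.584, -0.18, -0.0], 0.55)]
scene mug [([0.378, 0.349, 0.006], 0.74), ([0.585, -0.184, 0.002], 0.47)]
scene canister [([0.627, -0.398, 0.0], 0.83)]
scene scoop [([0.704, -0.284, 0.003], 0.67)]
scene spoon [([0.443, -0.445, 0.005], 0.51)]
scene gasket []
side [-0.12942886  0.99694898  0.90495478]
side weight [([0.507, -0.198, -0.001], 0.67), ([0.449, -0.146, 0.004], 0.64), ([0.378, 0.349, 0.002], 0.64)]
side weight_top []
side vent_tip [([0.611, 0.077, 0.192], 0.83)]
side vent_home [([0.613, 0.078, 0.162], 0.84)]
side cooker [([0.61, 0.077, -0.002], 0.81)]
side shaker [([0.478, -0.288, 0.004], 0.65)]
side jar [([0.59, -0.188, 0.003], 0.48)]
side mug [([0.382, 0.35, 0.002], 0.79)]
side canister [([0.63, -0.394, -0.0], 0.76)]
side scoop [([0.704, -0.281, 0.007], 0.72)]
side spoon [([0.444, -0.441, -0.002], 0.77)]
side gasket []
```

View pics/scene.png

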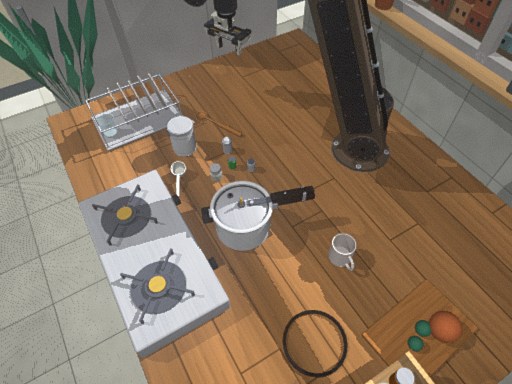

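View pics/side.png

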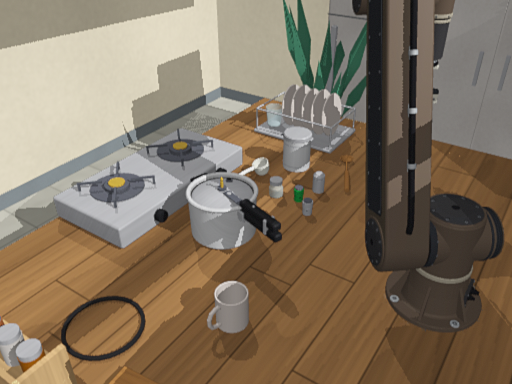

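The grey weight is at scene (251,165), or side (307,207), which is the spot at (0.447, -0.148). The green look-alike is at (232,163), or (0.508, -0.198). The cooker handle runs to scene (313,193), or side (280,232).

```bash
cat > h.py <<'E'
from plant import *
import numpy as np,cv2
from scipy.spatial.transform import Rotation as Ro
def att(s):
    a=np.array(s['attitude'],float)
    if a.shape==(3,3): return a
    return Ro.from_quat(a).as_matrix() if a.size==4 else Ro.from_euler('xyz',a,degrees=True).as_matrix()
def ray(s,u,v):
    d=att(s)@np.array([(u-s['cx'])/s['fx'],(v-s['cy'])/s['fy'],1]);return np.array(s['position']),d/np.linalg.norm(d)
def atz(s,u,v,z):
    p,d=ray(s,u,v);return p+d*(z-p[2])/d[2]
def proj(s,P):
    q=att(s).T@(np.array(P)-s['position']);return np.array([s['fx']*q[0]/q[2]+s['cx'],s['fy']*q[1]/q[2]+s['cy']])
def tri(r):
    A=sum(np.eye(3)-np.outer(d,d) for p,d in r);b=sum((np.eye(3)-np.outer(d,d))@p for p,d in r);return np.linalg.solve(A,b)
def goto(T):
    o=get_obs();R=Ro.from_euler('xyz',o['orientation'],degrees=True).as_matrix()
    print('clock',o['clock'],'tool',np.round(o['tool_pos'],4),'ori',np.round(o['orientation'],2),'F',np.round(o['force'],2));print('shift cm tool',np.round(100*R.T@(np.array(T)-o['tool_pos']),2))
E
python3 - <<'E'
from h import *
s=snapshot("scene");t=snapshot("side");print(s['attitude'])
print('handle',atz(s,313,193,.165),atz(t,280,232,.165))
print('weight',tri([ray(s,251,165),ray(t,307,207)]), 'vent',tri([ray(s,241,202),ray(t,222,183)]))
print(proj(s,[.447,-.148,.026]),proj(t,[.447,-.148,.026]),proj(s,[.611,.078,.192]),proj(t,[.611,.078,.192]))
goto([.447,-.148,.25])
E
```

```text
[-143.69687423    0.49676452  149.27773174]
handle [0.38309302 0.17023958 0.165     ] [0.35755803 0.169545   0.165     ]
weight [ 0.44575696 -0.14536278  0.02582576] vent [0.60998387 0.07938636 0.17314021]
[250.40734219 164.74879458] [307.13474887 206.36245251] [240.20614815 197.81259566] [221.12064913 177.66199266]
clock 1.4 tool [ 0.2819 -0.6133  0.2455] ori [ 180.     -0.   -155.31] F [-0.51 -0.01  0.67]
shift cm tool [-34.44  35.38  -0.45]
```

Request:
play_rows:
  plan:
    - [-2.46,2.53,0,0,0,0]
    - [-2.46,2.53,0,0,0,0]
    - [-2.46,2.53,0,0,0,0]
    - [-2.46,2.53,0,0,0,0]
    - [-2.46,2.53,0,0,0,0]
    - [-2.46,2.53,0,0,0,0]
    - [-2.46,2.53,0,0,0,0]
    - [-2.46,2.53,0,0,0,0]
    - [-2.46,2.53,0,0,0,0]
    - [-2.46,2.53,0,0,0,0]
    - [-2.46,2.53,0,0,0,0]
    - [-2.46,2.53,0,0,0,0]
    - [-2.46,2.53,0,0,0,0]
    - [-2.46,2.53,0,0,0,0]
    - [0,0,0,0,0,6.17]
    - [0,0,0,0,0,6.17]
    - [0,0,0,0,0,6.17]
    - [0,0,0,0,0,6.17]
    - [0,0,0,0,0,0]
    - [0,0,0,0,0,0]
  grip: 5.5

```text
clock: 3.07
tool_pos: [0.4469, -0.1476, 0.2457]
orientation: [180.0, 0.0, -179.8]
force: [-0.5, -0.5, 0.1]
opening: 0.0549
gripper_force: 0.0
```

```bash
python3 - <<'E'
from h import *
w=snapshot("wrist");cv2.imwrite("pics/w1.png",w['frame'][:,:,::-1])
for t in ("weight","weight_top"):
    print(t,[(np.round(d['position'],4).tolist(),round(d['score'],2)) for d in spot_point("wrist",t)[:3]])
print(w['position'],proj(w,[.447,-.148,.052]))
goto([.447,-.148,.038])
E
```

```text
weight [([0.4457, -0.149, 0.0011], 0.67), ([0.505, -0.1976, -0.0032], 0.65)]
weight_top [([0.445, -0.1509, 0.0481], 0.73), ([0.5034, -0.1978, 0.0447], 0.58)]
[ 0.37255184 -0.14681151  0.38460356] [258.17304984 178.52290225]
clock 3.2167 tool [ 0.4468 -0.1478  0.2456] ori [-1.8000e+02  1.0000e-02 -1.7985e+02] F [-0.21  0.01 -0.33]
shift cm tool [-1.000e-02 -2.000e-02  2.076e+01]
```

View pics/w1.png

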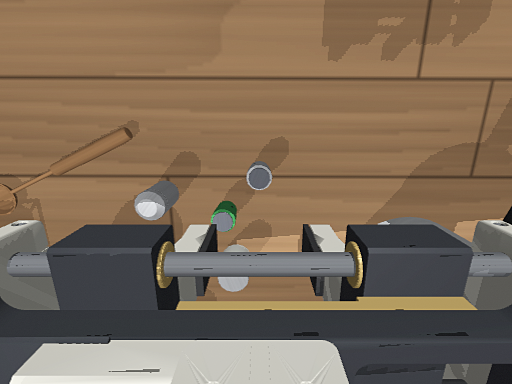

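The wrist view shows the weight's top at (259,178), as predicted (258,178.5), with the green one at (224,218) clear of the fingers. I'll descend and grip.

Request:
play_rows:
  plan:
    - [0,0,2.6,0,0,0]
    - [0,0,2.6,0,0,0]
    - [0,0,2.6,0,0,0]
    - [0,0,2.6,0,0,0]
    - [0,0,2.6,0,0,0]
    - [0,0,2.6,0,0,0]
    - [0,0,2.6,0,0,0]
    - [0,0,0.5,0,0,0]
    - [0,0,0.5,0,0,0]
    - [0,0,0.5,0,0,0]
    - [0,0,0.5,0,0,0]
    - [0,0,0.5,0,0,0]
    - [0,0,0,0,0,0]
    - [0,0,0,0,0,0]

```text
clock: 4.38
tool_pos: [0.4471, -0.1477, 0.0389]
orientation: [180.0, 0.0, -180.0]
force: [0.1, 0.1, 0.4]
opening: 0.0551
gripper_force: 0.0
```

Request:
play_rows:
  plan:
    - [0,0,0,0,0,0]
    - [0,0,0,0,0,0]
    - [0,0,0,0,0,0]
    - [0,0,0,0,0,0]
    - [0,0,0,0,0,0]
    - [0,0,0,0,0,0]
    - [0,0,0,0,0,0]
    - [0,0,0,0,0,0]
  grip: 2.5

```text
clock: 5.05
tool_pos: [0.4471, -0.1477, 0.0388]
orientation: [-180.0, 0.0, -180.0]
force: [0.4, 0.2, 4.9]
opening: 0.0324
gripper_force: 30.0
```

Request:
play_rows:
  plan:
    - [0,0,-0.5,0,0,0]
    - [0,0,-1,0,0,0]
    - [0,0,-2,0,0,0]
    - [0,0,-2.5,0,0,0]
    - [0,0,-2.5,0,0,0]
    - [0,0,-2.5,0,0,0]
    - [0,0,-2.5,0,0,0]
    - [0,0,-2.5,0,0,0]
    - [0,0,-2.5,0,0,0]
    - [0,0,-2.5,0,0,0]
    - [0,0,-2.5,0,0,0]
    - [0,0,-1.5,0,0,0]
    - [0,0,-1,0,0,0]
    - [0,0,0,0,0,0]
    - [0,0,0,0,0,0]

```text
clock: 6.3
tool_pos: [0.4465, -0.1475, 0.2979]
orientation: [180.0, -0.0, 180.0]
force: [0.1, 0.2, -1.6]
opening: 0.0329
gripper_force: 30.0
```

```bash
python3 - <<'E'
from h import *
for c in ("scene","side","wrist"):
    s=snapshot(c);cv2.imwrite(f"pics/l_{c}.png",s['frame'][:,:,::-1])
    for t in ("vent_tip","vent_home","weight","weight_top"):
        print(c,t,[(np.round(d['position'],4).tolist(),round(d['score'],2)) for d in spot_point(c,t)[:3]])
o=get_obs();print(o['opening'],o['gripper_force'])
goto([.611,.078,.30])
E
```

```text
scene vent_tip [([0.6104, 0.0797, 0.1963], 0.62)]
scene vent_home [([0.611, 0.082, 0.1679], 0.75)]
scene weight [([0.6123, 0.0791, 0.1679], 0.69), ([0.51, -0.1951, -0.0008], 0.6), ([0.4458, -0.1465, 0.2601], 0.57)]
scene weight_top [([0.5077, -0.2006, 0.0526], 0.64), ([0.4476, -0.1509, 0.3099], 0.56), ([0.627, -0.3975, -0.001], 0.3)]
side vent_tip [([0.6127, 0.0739, 0.1981], 0.67)]
side vent_home [([0.6124, 0.0771, 0.1632], 0.85)]
side weight [([0.448, -0.1489, 0.2653], 0.66), ([0.5089, -0.1995, 0.0021], 0.45)]
side weight_top [([0.4468, -0.145, 0.3136], 0.66), ([0.5052, -0.204, 0.055], 0.47)]
wrist vent_tip []
wrist vent_home [([0.6107, 0.0768, 0.165], 0.93)]
wrist weight [([0.5066, -0.1946, 0.0004], 0.76), ([0.4469, -0.1485, 0.2601], 0.73)]
wrist weight_top [([0.5056, -0.1988, 0.0464], 0.61), ([0.4482, -0.1483, 0.2611], 0.28)]
0.03210264060817612 29.999746084213257
clock 7.05 tool [ 0.4469 -0.1476  0.2986] ori [ 180.   -0. -180.] F [-0.16  0.55 -1.86]
shift cm tool [-16.41  22.56  -0.14]
```

Request:
play_rows:
  plan:
    - [-0.8,0.9,0,0,0,0]
    - [-1.7,1.9,0,0,0,0]
    - [-1.7,1.9,0,0,0,0]
    - [-1.7,1.9,0,0,0,0]
    - [-1.7,1.9,0,0,0,0]
    - [-1.7,1.9,0,0,0,0]
    - [-1.7,1.9,0,0,0,0]
    - [-1.7,1.9,0,0,0,0]
    - [-1.7,1.9,0,0,0,0]
    - [-1.7,1.9,0,0,0,0]
    - [-1.7,1.9,0,0,0,0]
    - [-1.7,1.9,0,0,0,0]
    - [-0.8,0.8,0,0,0,0]
    - [0,0,0,0,0,0]
    - [0,0,0,0,0,0]

```text
clock: 8.3
tool_pos: [0.65, 0.0791, 0.2976]
orientation: [-180.0, -0.1, -180.0]
force: [-0.2, 1.0, -1.0]
opening: 0.0324
gripper_force: 30.0
```

```bash
python3 - <<'E'
from h import *
for c in ("scene","side","wrist"):
    s=snapshot(c);cv2.imwrite(f"pics/v_{c}.png",s['frame'][:,:,::-1])
    for t in ("vent_tip","vent_home","weight","weight_top"):
        print(c,t,[(np.round(d['position'],4).tolist(),round(d['score'],2)) for d in spot_point(c,t)[:3]])
    print(proj(s,[.6115,.078,.192]))
goto([.6115,.078,.30])
E
```

```text
scene vent_tip [([0.6099, 0.0788, 0.1952], 0.82)]
scene vent_home []
scene weight [([0.7026, -0.2825, 0.004], 0.65), ([0.5821, -0.1839, 0.0001], 0.3)]
scene weight_top []
[240.07217739 197.87751113]
side vent_tip [([0.6109, 0.0752, 0.195], 0.7), ([0.6258, -0.3952, 0.0015], 0.45), ([0.4806, -0.2924, -0.0007], 0.35)]
side vent_home [([0.6119, 0.0784, 0.1634], 0.78)]
side weight [([0.5074, -0.1943, -0.0017], 0.66), ([0.6502, 0.081, 0.2654], 0.48), ([0.5893, -0.1843, 0.0039], 0.3)]
side weight_top [([0.6474, 0.0774, 0.3155], 0.73), ([0.5923, -0.1868, 0.0002], 0.66), ([0.5034, -0.2003, 0.0531], 0.53)]
[220.98097094 177.61139728]
wrist vent_tip [([0.6087, 0.0769, 0.1941], 0.71)]
wrist vent_home [([0.6129, 0.0756, 0.1652], 0.61)]
wrist weight [([0.5065, -0.198, -0.0011], 0.73)]
wrist weight_top [([0.6476, 0.0784, 0.3111], 0.91), ([0.5051, -0.1965, 0.0475], 0.68)]
[258.01821043 158.60524318]
clock 9.05 tool [0.6498 0.0783 0.2986] ori [ 180.   -0. -180.] F [ 1.15  0.44 -1.34]
shift cm tool [ 3.83 -0.03 -0.14]
```

View pics/v_wrist.png

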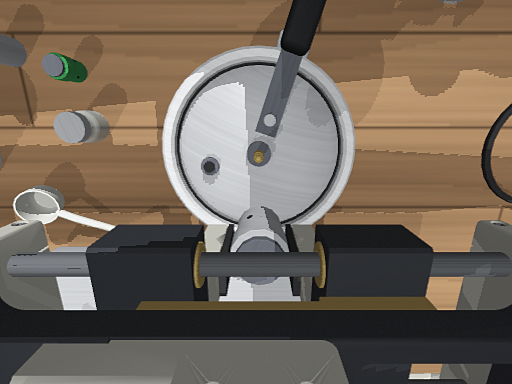

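The wrist view shows the brass tip at about (259,157) and the weight upright between the fingers at (260,245). I'll zoom in on the tip in all three views.

```bash
python3 - <<'E'
import cv2,numpy as np
c=[]
for n,(u,v) in dict(scene=(240,200),side=(221,180),wrist=(258,160)).items():
    f=cv2.imread(f"pics/v_{n}.png")[v-16:v+16,u-16:u+16];c.append(cv2.resize(f,None,fx=8,fy=8,interpolation=cv2.INTER_NEAREST))
cv2.imwrite("pics/crop.png",np.hstack(c))
E
```

```text
(no output)
```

View pics/crop.png

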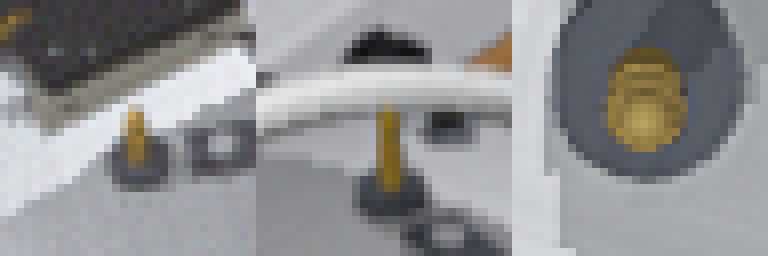

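Tip measured at scene (240.5,197), side (221,177) and wrist (258,159). All three agree with (0.6115, 0.078, 0.193). I'll go over it and lower to about 1 cm above the tip.

Request:
play_rows:
  plan:
    - [0.96,0,0,0,0,0]
    - [0.96,0,0,0,0,0]
    - [0.96,0,0,0,0,0]
    - [0.95,-0.03,0,0,0,0]
    - [0,0,0.9,0,0,0]
    - [0,0,0.9,0,0,0]
    - [0,0,0.9,0,0,0]
    - [0,0,0.9,0,0,0]
    - [0,0,0.9,0,0,0]
    - [0,0,0.9,0,0,0]
    - [0,0,0,0,0,0]
    - [0,0,0,0,0,0]
    - [0,0,0,0,0,0]

```text
clock: 10.13
tool_pos: [0.6119, 0.0781, 0.2447]
orientation: [-180.0, 0.0, -180.0]
force: [0.0, 0.0, -1.3]
opening: 0.0324
gripper_force: 30.0
```

```bash
python3 - <<'E'
from h import *
c=[]
o=get_obs();T=np.array(o['tool_pos']);print(T)
for n,r in (("scene",28),("side",28)):
    s=snapshot(n);a=proj(s,[.6115,.078,.193]);b=proj(s,T-[0,0,.0388]);print(n,a,b)
    u,v=np.round(a).astype(int);f=s['frame'][v-28:v+28,u-28:u+28,::-1];c.append(cv2.resize(f,None,fx=7,fy=7,interpolation=cv2.INTER_NEAREST));print('origin',u-28,v-28)
cv2.imwrite("pics/crop2.png",np.hstack(c))
E
```

```text
[0.61191858 0.07805271 0.24471938]
scene [240.05771216 197.70188316] [239.76388753 195.47862042]
origin 212 170
side [220.96640712 177.31078738] [220.64836431 173.37169482]
origin 193 149
```

View pics/crop2.png

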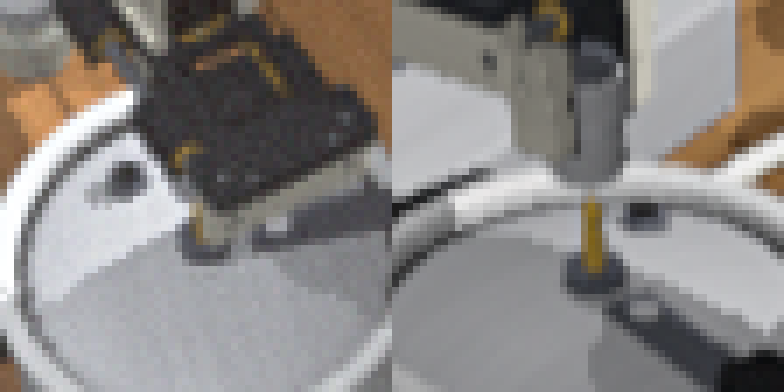

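```bash
python3 - <<'E'
from h import *
s=snapshot("side");f=s['frame'][150:190,202:238,::-1];print(att(s)[:,0])
cv2.imwrite("pics/crop3.png",cv2.resize(f,None,fx=15,fy=15,interpolation=cv2.INTER_CUBIC))
o=get_obs();T=np.array(o['tool_pos'])
for x in (-17,17): print(proj(s,T+att(s)[:,0]*x/1000),proj(s,T-[0,0,.038]+att(s)[:,0]*x/1000*15.5/17))
E
```

```text
[-0.82707168 -0.56207401 -0.00502427]
[213.94894303 161.27664993] [215.14110783 173.00826918]
[226.14747863 161.27664993] [226.09629631 173.00826918]
```

View pics/crop3.png

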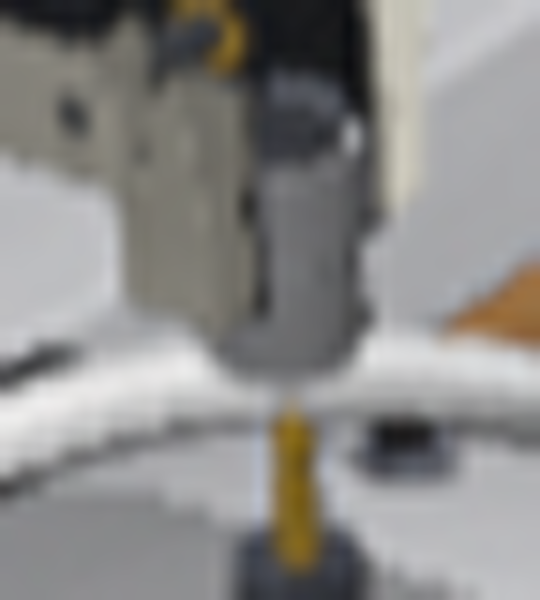

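In the side crop the skirt spans 212–360 (centre 286) and the pipe is at 293, so the weight is about 1 mm off. I'll correct that and lower over the tip while watching the force.

Request:
play_rows:
  plan:
    - [0.07,-0.04,0,0,0,0]
    - [0,0,0.2,0,0,0]
    - [0,0,0.2,0,0,0]
    - [0,0,0.2,0,0,0]
    - [0,0,0.2,0,0,0]
    - [0,0,0.2,0,0,0]
    - [0,0,0.2,0,0,0]
    - [0,0,0.2,0,0,0]
    - [0,0,0,0,0,0]
    - [0,0,0,0,0,0]

```text
clock: 11.12
tool_pos: [0.6108, 0.0776, 0.2304]
orientation: [-180.0, -0.0, -180.0]
force: [-0.2, -0.1, -1.2]
opening: 0.0326
gripper_force: 30.0
```

```bash
python3 - <<'E'
from h import *
goto([.6112,.0777,.215]);print(get_obs()['moment'])
E
```

```text
clock 11.1167 tool [0.6108 0.0776 0.2304] ori [-1.7999e+02 -2.0000e-02 -1.8000e+02] F [-0.23 -0.06 -1.16]
shift cm tool [-0.04  0.01  1.54]
[-0.04169623 -0.04074074 -0.00525013]
```

Request:
play_rows:
  plan:
    - [0,0,0.15,0,0,0]
    - [0,0,0.15,0,0,0]
    - [0,0,0.15,0,0,0]
    - [0,0,0.15,0,0,0]
    - [0,0,0,0,0,0]
    - [0,0,0,0,0,0]

```text
clock: 11.62
tool_pos: [0.6108, 0.0776, 0.2244]
orientation: [-180.0, -0.0, -180.0]
force: [-0.3, -0.2, -1.5]
opening: 0.0323
gripper_force: 30.0
```

Request:
play_rows:
  plan:
    - [0,0,0.1,0,0,0]
    - [0,0,0.1,0,0,0]
    - [0,0,0.1,0,0,0]
    - [0,0,0.1,0,0,0]
    - [0,0,0,0,0,0]
    - [0,0,0,0,0,0]

```text
clock: 12.12
tool_pos: [0.6108, 0.0777, 0.2205]
orientation: [-180.0, -0.0, -180.0]
force: [0.5, 0.5, -1.5]
opening: 0.0324
gripper_force: 30.0
```

Request:
play_rows:
  plan:
    - [0,0,0.1,0,0,0]
    - [0,0,0.1,0,0,0]
    - [0,0,0.1,0,0,0]
    - [0,0,0.1,0,0,0]
    - [0,0,0,0,0,0]
    - [0,0,0,0,0,0]

```text
clock: 12.62
tool_pos: [0.6108, 0.0776, 0.2165]
orientation: [-180.0, -0.0, -180.0]
force: [0.7, 0.8, -0.8]
opening: 0.0329
gripper_force: 30.0
```

Request:
play_rows:
  plan:
    - [0,0,0.1,0,0,0]
    - [0,0,0.1,0,0,0]
    - [0,0,0,0,0,0]
    - [0,0,0,0,0,0]

```text
clock: 12.95
tool_pos: [0.6109, 0.0776, 0.2145]
orientation: [-180.0, 0.0, -180.0]
force: [0.4, 0.1, -1.2]
opening: 0.0323
gripper_force: 30.0
```

Request:
play_rows:
  plan:
    - [0,0,0.1,0,0,0]
    - [0,0,0.1,0,0,0]
    - [0,0,0,0,0,0]
    - [0,0,0,0,0,0]

```text
clock: 13.28
tool_pos: [0.6111, 0.0776, 0.2127]
orientation: [-180.0, 0.0, -180.0]
force: [1.2, -0.7, -1.5]
opening: 0.0325
gripper_force: 30.0
```

Request:
play_rows:
  plan:
    - [0,0,0.1,0,0,0]
    - [0,0,0,0,0,0]
    - [0,0,0,0,0,0]

```text
clock: 13.53
tool_pos: [0.6112, 0.0775, 0.212]
orientation: [-180.0, 0.0, -180.0]
force: [2.1, -2.5, 2.0]
opening: 0.0324
gripper_force: 30.0
```

Request:
play_rows:
  plan:
    - [0,0,0.1,0,0,0]
    - [0,0,0,0,0,0]
    - [0,0,0,0,0,0]

```text
clock: 13.78
tool_pos: [0.6111, 0.0775, 0.2109]
orientation: [-180.0, 0.0, -180.0]
force: [2.1, -3.0, 3.0]
opening: 0.0323
gripper_force: 30.0
```

Request:
play_rows:
  plan:
    - [-0.03,-0.04,0,0,0,0]
    - [0,0,0.1,0,0,0]
    - [0,0,0,0,0,0]
    - [0,0,0,0,0,0]

```text
clock: 14.12
tool_pos: [0.6112, 0.0774, 0.2095]
orientation: [180.0, 0.0, -180.0]
force: [1.6, -1.1, 2.3]
opening: 0.0324
gripper_force: 30.0
```

Request:
play_rows:
  plan:
    - [0,0,0.1,0,0,0]
    - [0,0,0,0,0,0]
    - [0,0,0,0,0,0]

```text
clock: 14.37
tool_pos: [0.6112, 0.0774, 0.2085]
orientation: [180.0, 0.0, -180.0]
force: [0.8, -0.4, 2.0]
opening: 0.0322
gripper_force: 30.0
```

Request:
play_rows:
  plan:
    - [0,0,0.07,0,0,0]
    - [0,0,0,0,0,0]
    - [0,0,0,0,0,0]

```text
clock: 14.62
tool_pos: [0.6112, 0.0773, 0.2078]
orientation: [180.0, 0.0, -180.0]
force: [1.5, -0.9, 1.8]
opening: 0.0327
gripper_force: 30.0
```

Lateral force is down and the axial force is steady, so the lid is sinking. I'll carry on in small steps.

Request:
play_rows:
  plan:
    - [-0.02,-0.01,0.06,0,0,0]
    - [0,0,0,0,0,0]
    - [0,0,0.06,0,0,0]
    - [0,0,0,0,0,0]
    - [0,0,0,0,0,0]

```text
clock: 15.03
tool_pos: [0.6113, 0.0773, 0.2066]
orientation: [180.0, -0.0, -180.0]
force: [1.4, 0.7, 2.3]
opening: 0.0324
gripper_force: 30.0
```

Request:
play_rows:
  plan:
    - [0,0,0.06,0,0,0]
    - [0,0,0,0,0,0]
    - [0,0,0,0,0,0]

```text
clock: 15.28
tool_pos: [0.6114, 0.0772, 0.2062]
orientation: [180.0, 0.0, -180.0]
force: [0.5, 1.4, 4.3]
opening: 0.0322
gripper_force: 30.0
```

Request:
play_rows:
  plan:
    - [0,0,0.06,0,0,0]
    - [0,0,0,0,0,0]
    - [0,0,0,0,0,0]

```text
clock: 15.53
tool_pos: [0.6115, 0.0771, 0.206]
orientation: [180.0, 0.0, -180.0]
force: [-0.6, 1.7, 6.9]
opening: 0.0323
gripper_force: 30.0
```

Request:
play_rows:
  plan:
    - [0,0.01,0.04,0,0,0]
    - [0,0,0,0,0,0]
    - [0,0,0,0,0,0]

```text
clock: 15.78
tool_pos: [0.6115, 0.0772, 0.2059]
orientation: [-180.0, 0.1, -180.0]
force: [-1.4, 0.6, 8.2]
opening: 0.0324
gripper_force: 30.0
```

Request:
play_rows:
  plan:
    - [0,0.01,0.04,0,0,0]
    - [0,0,0,0,0,0]
    - [0,0,0,0,0,0]

```text
clock: 16.03
tool_pos: [0.6116, 0.0772, 0.2057]
orientation: [-180.0, 0.1, -180.0]
force: [-2.0, 0.2, 9.4]
opening: 0.0324
gripper_force: 30.0
```

Request:
play_rows:
  plan:
    - [0.02,0,0.03,0,0,0]
    - [0,0,0,0,0,0]
    - [0,0,0,0,0,0]

```text
clock: 16.28
tool_pos: [0.6116, 0.0772, 0.2056]
orientation: [-180.0, 0.1, -180.0]
force: [-1.0, -0.4, 10.0]
opening: 0.0326
gripper_force: 30.0
```

Request:
play_rows:
  plan:
    - [0.01,0,0.03,0,0,0]
    - [0,0,0,0,0,0]
    - [0,0,0,0,0,0]

```text
clock: 16.53
tool_pos: [0.6116, 0.0772, 0.2054]
orientation: [-180.0, 0.1, -180.0]
force: [-1.2, 0.7, 9.8]
opening: 0.0324
gripper_force: 30.0
```

Request:
play_rows:
  plan:
    - [0.01,0,0.03,0,0,0]
    - [0,0,0,0,0,0]
    - [0,0,0,0,0,0]

```text
clock: 16.78
tool_pos: [0.6116, 0.0772, 0.2053]
orientation: [-180.0, 0.1, -180.0]
force: [-0.4, 0.1, 10.4]
opening: 0.0323
gripper_force: 30.0
```

Request:
play_rows:
  plan:
    - [0,0,0.03,0,0,0]
    - [0,0,0,0,0,0]
    - [0,0,0,0,0,0]

```text
clock: 17.03
tool_pos: [0.6116, 0.0772, 0.205]
orientation: [-180.0, 0.1, -180.0]
force: [-0.2, 0.3, 10.9]
opening: 0.0325
gripper_force: 30.0
```

Request:
play_rows:
  plan:
    - [0,0,0.03,0,0,0]
    - [0,0,0,0,0,0]
    - [0,0,0,0,0,0]

```text
clock: 17.28
tool_pos: [0.6116, 0.0772, 0.2046]
orientation: [-180.0, 0.1, -180.0]
force: [0.6, 0.5, 10.5]
opening: 0.0328
gripper_force: 30.0
```

Request:
play_rows:
  plan:
    - [0,0,0.03,0,0,0]
    - [0,0,0,0,0,0]
    - [0,0,0,0,0,0]

```text
clock: 17.53
tool_pos: [0.6115, 0.0772, 0.204]
orientation: [-180.0, 0.1, -180.0]
force: [0.2, -0.0, 8.0]
opening: 0.0322
gripper_force: 30.0
```

Request:
play_rows:
  plan:
    - [0,0,0.03,0,0,0]
    - [0,0,0,0,0,0]
    - [0,0,0,0,0,0]

```text
clock: 17.78
tool_pos: [0.6112, 0.0772, 0.2028]
orientation: [-180.0, 0.0, -180.0]
force: [1.1, 0.0, 3.1]
opening: 0.0322
gripper_force: 30.0
```

Request:
play_rows:
  plan:
    - [0,0,0.03,0,0,0]
    - [0,0,0,0,0,0]
    - [0,0,0,0,0,0]

```text
clock: 18.03
tool_pos: [0.6108, 0.0773, 0.2013]
orientation: [-180.0, -0.1, 180.0]
force: [5.0, -0.5, -5.2]
opening: 0.0324
gripper_force: 30.0
```

Snapped: the force fell from +10.9 N to a pull of −5 N. I'll follow it down and ease the side load.

Request:
play_rows:
  plan:
    - [-0.04,0,0.04,0,0,0]
    - [0,0,0.03,0,0,0]
    - [0,0,0,0,0,0]
    - [0,0,0,0,0,0]

```text
clock: 18.37
tool_pos: [0.6109, 0.0773, 0.2009]
orientation: [-180.0, -0.1, 180.0]
force: [2.5, -0.8, -4.2]
opening: 0.0323
gripper_force: 30.0
```

```bash
python3 - <<'E'
from h import *
goto([.6112,.0777,.2]);print(get_obs()['moment'])
E
```

```text
clock 18.3667 tool [0.6109 0.0773 0.2009] ori [-1.7998e+02 -8.0000e-02  1.7999e+02] F [ 2.5  -0.75 -4.24]
shift cm tool [-0.03  0.04  0.09]
[-0.27230546 -1.03695373  0.01786631]
```

Request:
play_rows:
  plan:
    - [-0.02,0,0.03,0,0,0]
    - [0,0,0,0,0,0]
    - [0,0,0,0,0,0]

```text
clock: 18.62
tool_pos: [0.611, 0.0772, 0.2009]
orientation: [-180.0, -0.1, 180.0]
force: [1.6, -1.3, -5.1]
opening: 0.0324
gripper_force: 30.0
```

Request:
play_rows:
  plan:
    - [0,0,0.03,0,0,0]
    - [0,0,0,0,0,0]
    - [0,0,0,0,0,0]

```text
clock: 18.87
tool_pos: [0.6111, 0.0773, 0.2009]
orientation: [-180.0, -0.0, 180.0]
force: [-1.0, -0.6, -3.1]
opening: 0.0327
gripper_force: 30.0
```

Request:
play_rows:
  plan:
    - [0.01,0,0.04,0,0,0]
    - [0,0,0,0,0,0]
    - [0,0,0,0,0,0]

```text
clock: 19.12
tool_pos: [0.6112, 0.0773, 0.2008]
orientation: [-180.0, -0.0, -180.0]
force: [-2.8, -1.6, 0.2]
opening: 0.0326
gripper_force: 30.0
```

Request:
play_rows:
  plan:
    - [0.01,0,0.03,0,0,0]
    - [0,0,0,0,0,0]
    - [0,0,0,0,0,0]

```text
clock: 19.37
tool_pos: [0.6113, 0.0773, 0.2007]
orientation: [-180.0, 0.0, -180.0]
force: [-4.5, -0.8, 3.0]
opening: 0.0325
gripper_force: 30.0
```

Hard stop confirmed: z no longer changes while the force rises. I'll ease the lateral load and release.

Request:
play_rows:
  plan:
    - [0.03,0,0,0,0,0]
    - [0.02,0,0,0,0,0]
    - [0,0,0,0,0,0]
    - [0,0,0,0,0,0]

```text
clock: 19.7
tool_pos: [0.6112, 0.0773, 0.2006]
orientation: [-180.0, 0.0, -180.0]
force: [-1.7, -2.0, 3.4]
opening: 0.0326
gripper_force: 30.0
```

Request:
play_rows:
  plan:
    - [0,0,0,0,0,0]
    - [0,0,0,0,0,0]
    - [0,0,0,0,0,0]
    - [0,0,0,0,0,0]
    - [0,0,0,0,0,0]
    - [0,0,0,0,0,0]
  grip: 5.5

```text
clock: 20.2
tool_pos: [0.611, 0.0775, 0.2002]
orientation: [180.0, 0.0, -180.0]
force: [-0.8, -0.1, -0.1]
opening: 0.0546
gripper_force: 0.0
```

Request:
play_rows:
  plan:
    - [0,0,-0.5,0,0,0]
    - [0,0,-1,0,0,0]
    - [0,0,-1.5,0,0,0]
    - [0,0,-2,0,0,0]
    - [0,0,-2.5,0,0,0]
    - [0,0,-2.5,0,0,0]
    - [0,0,-2,0,0,0]
    - [0,0,-1,0,0,0]
    - [0,0,0,0,0,0]
    - [0,0,0,0,0,0]

```text
clock: 21.03
tool_pos: [0.6107, 0.0775, 0.3304]
orientation: [180.0, 0.0, 180.0]
force: [0.1, -0.1, -0.6]
opening: 0.0551
gripper_force: 0.0
```

```bash
python3 - <<'E'
from h import *
c=[]
for n in ("scene","side","wrist"):
    s=snapshot(n)
    for t in ("weight","weight_top"): print(n,t,[(np.round(d['position'],4).tolist(),round(d['score'],2)) for d in spot_point(n,t)[:3]])
    u,v=np.clip(np.round(proj(s,[.611,.077,.2])).astype(int),40,340)
    print(n,u,v);c.append(cv2.resize(s['frame'][v-40:v+40,u-33:u+33,::-1],(264,320),interpolation=cv2.INTER_NEAREST))
cv2.imwrite("pics/end.png",np.hstack(c));print(get_obs()['clock'],get_obs()['force'])
E
```

```text
scene weight []
scene weight_top [([0.6117, 0.0689, 0.2116], 0.58)]
scene 240 196
side weight [([0.6084, 0.0791, 0.1678], 0.65), ([0.5094, -0.1953, 0.0003], 0.53)]
side weight_top [([0.5044, -0.2025, 0.0529], 0.74), ([0.6105, 0.0797, 0.2196], 0.47)]
side 221 175
wrist weight [([0.5092, -0.1986, 0.0009], 0.96), ([0.6081, 0.0783, 0.1638], 0.89)]
wrist weight_top [([0.6087, 0.073, 0.214], 0.58), ([0.5038, -0.1966, 0.0482], 0.55)]
wrist 258 192
21.4833 [ 0.72400543 -0.40132911 -0.6006354 ]
```

View pics/end.png

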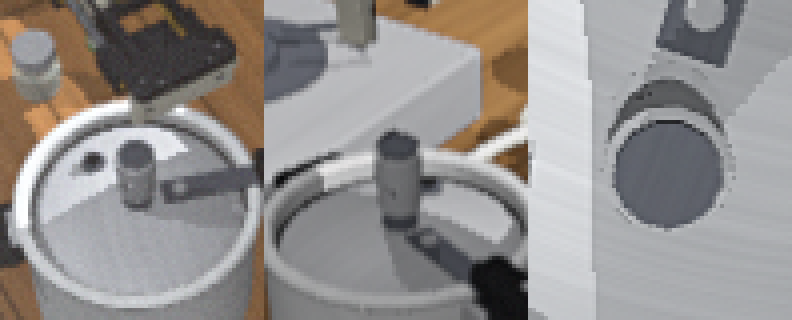

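The weight stands upright on the pipe in all three crops, low over the nut at (403,225) in the side crop. The gripper is well clear.

```bash
python3 -c "
from plant import *
print(close_job())"
```

```text
the job is handed in; nothing more can be done
None
```

The weight is snapped home on the vent pipe, upright and released, and the job is handed in; the peak push was about 12 N, the clock read 21.5 s at my last check, and `close_job` gave no verdict.

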